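# Find the lens turret with bearing play and set it aside at its end stop

## Task

One of the two lens turrets under the light bar has a worn bearing. Take them by their red ball knobs and rock them, crosswise to their rails, to find the one that wobbles freely; rock that one all the way over away from the robot and then all the way over towards the robot before its carriage is moved. Then push its stuck carriage steadily along its rail, from the side of its yellow plate, until it meets the hidden end stop, leave it there, and leave the other carriage and the loose things around as they are.

Things in the scene. Friction and masses are not known exactly. Their poses are not given: they have to be found in the camera images.
- fixture: Grey base plate 310 x 410 x 12 mm on the table; origin on its underside midway between two rails; x runs along both rails (roughly to the robot's right, within 0.3 rad), y away from the robot, z up. On each rail, 100 mm from the origin at +y (far) and -y (near), a carriage 70 mm wide bears a lens turret. The two look alike; one has a worn bearing, one is sound; which is which changes.
- far_knob (a point): Centre of the far unit's red ball knob (22 mm diameter, 16 mm stem) with turret upright, carriage unmoved; fixed to the base plate, with its axes. The ball sits on the turret's axle, which leans 30 degrees from vertical to -x, 52 mm from the bearing centre and 37 mm above the face of the black turret disc (90 mm across). The worn one may start leaning 2 mm to +y or -y.
- near_knob (a point): The same for the near unit. Pushed along y or -y at the ball, the worn turret wobbles freely (under 1 N) 7 mm either way from upright, then stops hard; it stays where left. (A tightly held ball twists against the fingers: hold it loosely or follow the arc about the bearing.) The sound one only gives elastically, about 2.2 N per mm, and springs back upright.
- far_push (a point): Centre of the -x face of the far unit's yellow push plate, before its carriage moves; fixed to the base plate, with its axes. The plate is 60 mm wide, 50 mm tall, 8 mm thick, upright on the carriage's -x end; push it along +x.
- near_push (a point): The same for the near unit. Each carriage sticks at first (up to about 12 N), breaks free, then slides with about 2 to 5 N until the unmarked end stop hidden in its rail, felt as a sudden rise in force, 60 to 90 mm from the start.
- bar_edge (a point): Middle of the lower -x edge of the white light bar over both rails (50 mm deep, 38 high, its post beyond the far rail), 85 mm above and 18 mm to +x of the knob centres: no room for a vertical gripper at the knobs, nor at the push plates late in the push; a tool tilted 35 to 40 degrees, its back towards -x and its fingers pointing down and to +x, passes.
- worn_rock (a joint): lean of the worn turret, wherever it is, rad: 0 upright, positive away from the robot (+y of the base plate), stops at +0.14 and -0.14
- worn_slide (a joint): travel of the carriage that carries the worn turret, m: 0 at the start, growing along +x of the base plate
- sound_slide (a joint): travel of the carriage that carries the sound turret, m: 0 at the start, growing along +x of the base plate
- insert_ring: loose aluminium ring, 72 mm across, 6 mm thick, lying on the base plate between the rails; origin at the centre of its underside
- vial_a: loose glass vial with black cap, 28 mm across, 55 mm tall, standing on the table beyond the +x end of the base plate; origin under its centre
- vial_b: another such vial there
- vial_c: another such vial there
- objective: loose brass lens barrel, 30 mm across, 42 mm tall, standing on the table off the -x end of the base plate; origin under its centre
- screwdriver: loose screwdriver with blue handle, 160 mm long, lying on the base plate between the rails, at the push plates' end

How it is judged:
By the outcome, as a careful person would: the job done as asked, in the order asked, and still so for the second after the job is handed in, with the robot touching nothing.
It also fails if it takes over 66 s, if anything falls off the work surface, if the arm or the gripper's body presses on something with over 40 N, if the wrist force passes 120 N, or if a joint passes its speed limit or range.

## Robot

A 6-joint arm with a two-finger parallel gripper is mounted at the origin on the work surface. World frame = base frame: x ahead of the robot, y to its left, z up, the work surface at z = 0. Lengths are in mm, angles in rad, forces in N, time in s.
With the tool pointing down it reaches from about 275 to 1000 mm from the base axis. Payload 8.4 kg.
Tool frame: the origin (TCP) lies at the very end of the fingers, on their centre line; the grasp point (between the pads) lies r.hold_point_z behind it (r.hold_point_z is the distance from the TCP to the grasp point, in mm); x points along the fingers, z is the direction in which the jaws open and shut, and the axes are right-handed (so a half turn about x gives the same grasp; the last joint's range is limited). The gripper opens to 85 mm and grips with 20 to 120 N. Pads are 22 mm wide; open, the fingers measure 114 mm over their backs; the gripper's body (76 mm by 85 mm) begins 54 mm behind the grasp point. The pads swing forward as they close: fully open they stand 13 mm farther back than shut.
Start: joints at [-0.002, 0.353, 1.633, -0, 1.155, -0.002], TCP at [625.002, -0, 205.881] pointing down, gripper open.
Joint ranges: [-2.63, 2.63], [-0.92, 2.1], [0.06, 2.66], [-1.3, 4.44], [0, 2.69], [-3.02, 3.02]. Speed limits (rad/s): [2.22, 2.22, 2.79, 3.14, 3.14, 3.14].

## Interface

Orientations are given as [roll, pitch, yaw] about the fixed x, y, z axes, in that order (R = Rz(yaw) Ry(pitch) Rx(roll)).
In Python, from rig import r gives the robot as it stands.
- The arm moves only by the tool jog_arm, never from a script. Its argument "series" is a list of rows, each a list of 7 numbers: the turn, a rotation vector about the tool's x, y, z in degrees, then the shift along the tool's x, y, z in cm, then the opening, from 0 (shut) to 1 (fully open). In form: [[wx, wy, wz, tx, ty, tz, fingers], ...]. A call has 1 to 20 rows; each row shifts and turns the commanded pose from where the row before left it, along the tool's axes as they then stand; what a row does not reach is not made up. A row lasts 1/10 s, in which the tool goes at most 50 mm and 8.59 degrees, less where a joint would pass 70% of its speed; a pose out of reach is approached as far as the arm can. A call with a gripper value outside its range is refused whole. The fingers move at their own pace and stop on an object; "force" is the grip in N (left out, the last holds). Time passes only in rows, so rows that do not move let the fingers close. It gives the time, the measured TCP pose, the force and the opening at its end, in the units of the state.
- r.sense(): the state, without advancing time (a new reading comes with each control period).
- r.grab_frame(name): name is "scene" or "side" or "wrist"; returns (picture, depth): 420x560x3 uint8, red, green, blue; 420x560 float32, mm along the optical axis (not along the pixel's ray), 0 where there is no reading.
- r.get_calibration(name): a dict with "mtx" (3x3 intrinsics, pixels), "position" and "rotation" of the camera in the world; the wrist camera has in their place "mount" (4x4, takes a point from camera to tool coordinates, whose origin is the TCP and whose axes are the tool frame's). Camera axes: x right, y down, z forward; pixel columns grow to the right and rows downward; lengths in mm; the calibration is good to about 2 mm. The wrist camera is an equidistant fisheye: a pixel r from the principal point sees the ray r / f radians off the axis. A picture is of the moment at which its call begins: read the wrist's pose just before it. get_calibration takes no time and is no camera call.
- r.sign_off(): hands the job in, once; it reports no verdict.
The state is a dict: "clock": time; "qpos": joint angles; "qvel": joint speeds; "joint_efforts": joint torques, N m; "eef_pos": TCP position; "tcp_rot": TCP orientation; "contact_force": force on the tool from outside, world axes, zero at the start; "wrist_torque": the same for the moment, N m; "opening": opening from 0.0 (shut) to 1.0 (fully open).
Only numpy, scipy, OpenCV 4.12 (cv2) and the standard library are available. Lean on these libraries where they do the work, as an engineer would, in place of code of your own. Each camera call takes 0.05 s, during which the arm holds its last target.

## Working session

There is one attempt and no reset: what is moved stays moved. The work goes in short steps, Python scripts to look and compute and a tool call to move; the robot and the scene stay as the last step left them, time stands still between calls to the robot, and variables do not carry over. Pictures are saved under pics/ and viewed, and the job is handed in when it is done.

Besides the shell and the picture viewer there is one more tool, called after "Call:" as name(argument=value, ...), one argument or row to a line, values as JSON. jog_arm: Moves the arm, as the interface text tells. Its arguments: {"type":"object","properties":{"series":{"type":"array"},"force":{"type":"number"}},"required":["series"]}

```bash
mkdir -p pics; ls; python3 - <<'E'
from rig import r
import cv2,numpy as np
np.set_printoptions(precision=4,suppress=True)
for n in ["scene","side"]:
    p,d=r.grab_frame(n); cv2.imwrite(f"pics/{n}0.png",p[:,:,::-1]); np.save(f"{n}0.npy",d); np.save(f"{n}0p.npy",p)
    print(n,r.get_calibration(n))
print(r.get_calibration("wrist")); print(r.sense(), r.hold_point_z)
E
```

```text
pics
scene {'mtx': array([[442.168 ,   0.    , 275.0204],
       [  0.    , 442.168 , 213.9579],
       [  0.    ,   0.    ,   1.    ]]), 'position': array([903.2603, 290.6653, 854.1339]), 'rotation': array([-2.5856, -0.0076,  2.2932])}
side {'mtx': array([[384.6757,   0.    , 277.2579],
       [  0.    , 384.6757, 206.9364],
       [  0.    ,   0.    ,   1.    ]]), 'position': array([ 199.3852, -461.9402,  716.7489]), 'rotation': array([-2.3216, -0.0115, -0.6482])}
{'mtx': array([[325.1923,   0.    , 277.0589],
       [  0.    , 325.1923, 211.929 ],
       [  0.    ,   0.    ,   1.    ]]), 'mount': array([[  -0.0004,   -0.2697,    0.9629, -168.3514],
       [   0.0006,   -0.9629,   -0.2697,   68.595 ],
       [   1.    ,    0.0004,    0.0006,    0.125 ],
       [   0.    ,    0.    ,    0.    ,    1.    ]])}
{'clock': 0.1, 'qpos': array([-0.0029,  0.3535,  1.6339, -0.0014,  1.1552, -0.0026]), 'qvel': array([-0.0004, -0.0024,  0.0003,  0.0008,  0.0013,  0.0011]), 'joint_efforts': array([  2.774 , -60.3234, -34.0559,   1.478 ,  -0.0059,   0.2343]), 'eef_pos': array([624.6552,  -0.82  , 205.3781]), 'tcp_rot': array([-2.2059,  1.5692, -2.2056]), 'contact_force': array([ 0.0667, -0.8483, -0.3539]), 'wrist_torque': array([-0.1524,  0.0146,  0.0764]), 'opening': 1.0032196597647156} 18.700000000000003
```

View pics/scene0.png

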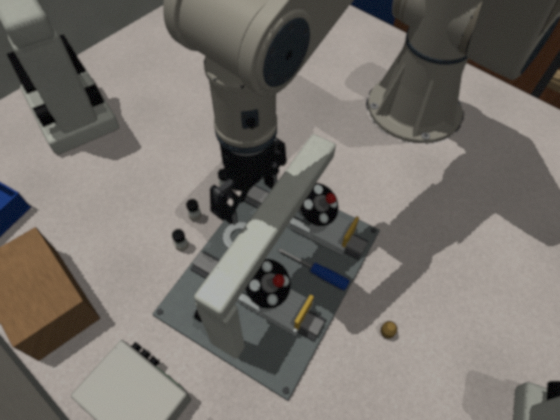

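View pics/side0.png

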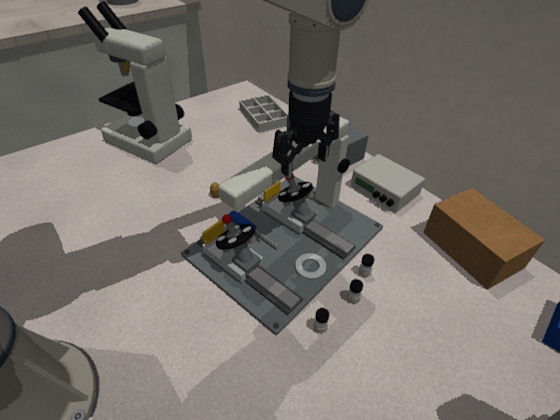

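```bash
cat > h.py <<'E'
import numpy as np,cv2
from scipy.spatial.transform import Rotation as Ro
from rig import r
np.set_printoptions(precision=2,suppress=True)
def cam(n):
    c=r.get_calibration(n); return c["mtx"],np.array(c["position"]),Ro.from_euler("xyz",c["rotation"]).as_matrix()
def ray(n,u,v):
    K,p,R=cam(n); d=R@np.array([(u-K[0,2])/K[0,0],(v-K[1,2])/K[1,1],1]); return p,d
def plane(n,u,v,z):
    p,d=ray(n,u,v); return p+d*(z-p[2])/d[2]
def dep(n,u,v,z):
    p,d=ray(n,u,v); return p+d*z
def proj(n,X):
    K,p,R=cam(n); c=R.T@(np.asarray(X)-p); return K[:2,:2]@(c[:2]/c[2])+K[:2,2]
def tri(a,ua,b,ub):
    p,d=ray(a,*ua);q,e=ray(b,*ub)
    s=np.linalg.lstsq(np.c_[d,-e],q-p,rcond=None)[0]
    A=p+s[0]*d;B=q+s[1]*e
    return (A+B)/2,np.linalg.norm(A-B)
E
python3 - <<'E'
from h import *
for n in ["scene","side"]:
    P=np.load(n+"0p.npy");D=np.load(n+"0.npy"); H=cv2.cvtColor(P,cv2.COLOR_RGB2HSV)
    for nm,m in [("red",((H[...,0]<6)|(H[...,0]>174))&(H[...,1]>170)&(H[...,2]>70)),("yel",(H[...,0]>17)&(H[...,0]<28)&(H[...,1]>170)&(H[...,2]>90)),("blue",(H[...,0]>105)&(H[...,0]<125)&(H[...,1]>170)),("grey",(H[...,0]>75)&(H[...,0]<115)&(H[...,1]>15)&(H[...,1]<90)&(H[...,2]<150))]:
        k,l,s,c=cv2.connectedComponentsWithStats(m.astype(np.uint8))
        for i in range(1,k):
            if s[i,4]>15 and nm!="grey":
                mm=l==i; z=np.median(D[mm]); print(n,nm,s[i],c[i],z,dep(n,*c[i],z))
    big=cv2.resize(P[130:400,140:420] if n=="scene" else P[160:340,170:400],None,fx=2.8 if n=="scene" else 3.2,fy=2.8 if n=="scene" else 3.2,interpolation=cv2.INTER_CUBIC)[:600,:800]
    cv2.imwrite(f"pics/{n}z.png",big[:,:,::-1])
E
```

```text
scene red [328 194   7   8  44] [331.   197.73] 848.87244 [472.71  61.59 150.39]
scene red [275 276   8   9  61] [278.66 280.2 ] 757.69904 [667.93  98.7  150.71]
scene blue [355   0  38  23 392] [376.65   7.57] 1862.8984 [-677.15 -520.12 -266.01]
scene blue [  0 184  28  51 799] [  9.55 207.32] 969.07074 [ 890.88 -487.48   34.29]
scene blue [311 264  37  25 384] [329.78 276.05] 888.151 [554.25 137.98  34.78]
side red [222 215   9   7  52] [226.21 217.92] 803.58984 [464.85  54.4  150.56]
side yel [265 181  15  20 147] [272.03 190.52] 996.44055 [651.93 145.62  67.94]
side yel [211 183   7   8  37] [214.03 186.54] 1049.9594 [554.44 279.8   39.22]
side yel [203 220  19  14  40] [212.6 226.5] 878.5343 [456.9  110.57  83.08]
side blue [230 211  26  18 168] [240.18 218.96] 963.97894 [544.69 134.91  36.06]
side blue [543 302  17  50 467] [553.64 330.29] 753.9282 [ 870.75 -485.81   31.94]
```

View pics/scenez.png

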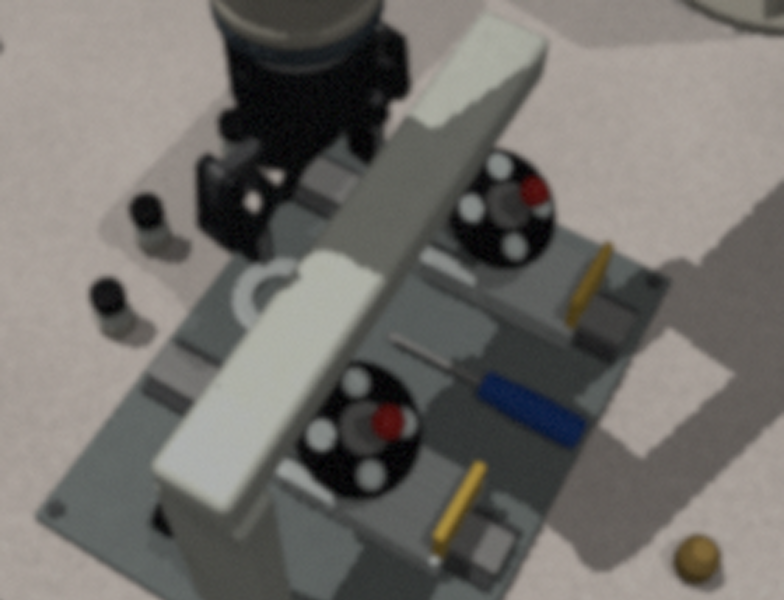

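View pics/sidez.png

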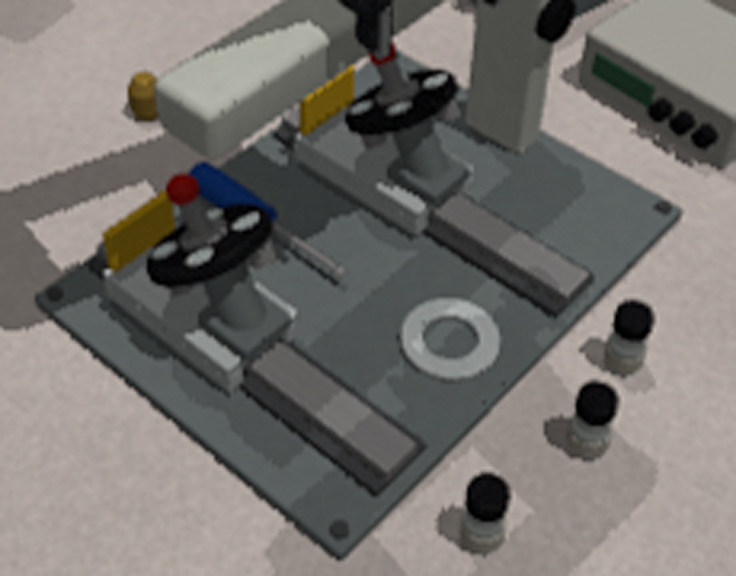

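```bash
python3 - <<'E'
from h import *
nk,e=tri("scene",(331,197.73),"side",(226.21,217.92)); print("near tri",nk,e)
for c,z in [((331,197.73),848.87),((278.66,280.2),757.7)]:
    p,d=ray("scene",*c); d1=d/np.linalg.norm(d); print(dep("scene",*c,z)+8.5*d1)
p=dep("side",226.21,217.92,803.59);_,d=ray("side",226.21,217.92);print(p+8.5*d/np.linalg.norm(d))
C={}
for k,u in {"R":(683,212),"B":(340,558),"L":(39,299)}.items():
    C[k]=plane("side",170+u[0]/3.2,160+u[1]/3.2,11); print(k,C[k])
for k,u in {"L":(670,285),"R":(38,516)}.items():
    print("scene",k,plane("scene",140+u[0]/2.8,130+u[1]/2.8,11))
E
```

```text
near tri [468.29  59.86 144.02] 1.1995048414690186
[468.44  59.32 143.4 ]
[665.32  96.58 142.91]
[467.64  59.82 144.63]
R [837.78 -83.36  11.  ]
B [ 437.12 -158.2    11.  ]
L [383.46 141.21  11.  ]
scene L [388.44 150.5   11.  ]
scene R [838.48 -75.73  11.  ]
```

```bash
python3 - <<'E'
from h import *
xf=np.array([.184,-.983,0]);yf=np.array([.983,.184,0])
nk=np.array([468.2,59.7,143.7]);fk=np.array([665.2,96.6,143.3])
for n in ["scene","side"]:
    P=np.load(n+"0p.npy");D=np.load(n+"0.npy"); H=cv2.cvtColor(P,cv2.COLOR_RGB2HSV)
    m=(H[...,0]>14)&(H[...,0]<32)&(H[...,1]>130)&(H[...,2]>50)
    k,l,s,c=cv2.connectedComponentsWithStats(m.astype(np.uint8))
    for i in range(1,k):
        if s[i,4]<30: continue
        v,u=np.nonzero(l==i); X=np.array([dep(n,a,b,D[b,a]) for a,b in zip(u,v)])
        for nm,kk in [("near",nk),("far",fk)]:
            Q=X-kk; q=np.c_[Q@xf,Q@yf,X[:,2]]
            if abs(np.median(q[:,1]))<60: print(n,nm,c[i],s[i,4],"p2/50/98",np.percentile(q,[2,50,98],axis=0).tolist())
E
```

```text
scene near [349.7  231.78] 123 p2/50/98 [[-58.53578191165708, -21.24261907184283, 51.17811454877886], [-55.87736876936922, 10.71148266052641, 80.74287937667634], [-52.097931744098574, 30.313400371993733, 84.61593037086655]]
scene far [303.24 311.2 ] 194 p2/50/98 [[-58.852376783536506, -26.523344888626117, 52.912440249349196], [-55.91999120910124, 5.579844169732907, 81.10415631094293], [-51.073296873529706, 29.38052841663331, 84.89006745803411]]
side far [125.63  66.18] 62 p2/50/98 [[-596.5208562970411, -55.0935092337287, 239.41540113777938], [-588.0707876811624, -45.37704855673985, 251.43302640592964], [-582.8134876494352, -36.384845688225624, 264.46166718761873]]
side far [272.01 191.02] 192 p2/50/98 [[-54.210770904745985, -31.450466377669777, 46.59418373645647], [-50.63477370589925, -4.706710457162834, 66.04382491681372], [-48.375785042979246, 27.248415802923997, 84.40729896938772]]Traceback (most recent call last):
  File "<stdin>", line 10, in <module>
  File "h.py", line 12, in dep
    p,d=ray(n,u,v); return p+d*z
        ~~~^^^^^^^
  File "h.py", line 8, in ray
    K,p,R=cam(n); d=R@np.array([(u-K[0,2])/K[0,0],(v-K[1,2])/K[1,1],1]); return p,d
          ~~~^^^
  File "h.py", line 6, in cam
    c=r.get_calibration(n); return c["mtx"],np.array(c["position"]),Ro.from_euler("xyz",c["rotation"]).as_matrix()
ValueError: time passes only in moves, steps and waits
```

```bash
cat > h.py <<'E'
import numpy as np,cv2,json,os,pickle
from scipy.spatial.transform import Rotation as Ro
from rig import r
np.set_printoptions(precision=3,suppress=True)
if not os.path.exists("cal.pkl"): pickle.dump({n:r.get_calibration(n) for n in ["scene","side","wrist"]},open("cal.pkl","wb"))
CAL=pickle.load(open("cal.pkl","rb"))
xf=np.array([.184,-.983,0]);xf/=np.linalg.norm(xf);yf=np.array([-xf[1],xf[0],0]);zf=np.array([0,0,1.])
nk=np.array([468.2,59.7,143.7]);fk=np.array([665.2,96.6,143.3])
def cam(n):
    c=CAL[n]; return c["mtx"],np.array(c["position"]),Ro.from_euler("xyz",c["rotation"]).as_matrix()
def ray(n,u,v):
    K,p,R=cam(n); d=R@np.array([(u-K[0,2])/K[0,0],(v-K[1,2])/K[1,1],1]); return p,d
def plane(n,u,v,z):
    p,d=ray(n,u,v); return p+d*(z-p[2])/d[2]
def dep(n,u,v,z):
    p,d=ray(n,u,v); return p+d*z
def proj(n,X):
    K,p,R=cam(n); c=R.T@(np.asarray(X)-p); return K[:2,:2]@(c[:2]/c[2])+K[:2,2]
def tri(a,ua,b,ub):
    p,d=ray(a,*ua);q,e=ray(b,*ub)
    s=np.linalg.lstsq(np.c_[d,-e],q-p,rcond=None)[0]
    A=p+s[0]*d;B=q+s[1]*e
    return (A+B)/2,np.linalg.norm(A-B)
def Rt(tilt,s=1):
    t=np.radians(tilt); x=np.sin(t)*xf-np.cos(t)*zf; z=s*yf; return np.c_[x,np.cross(z,x),z]
def now():
    s=r.sense(); return s,np.array(s["eef_pos"]),Ro.from_euler("xyz",s["tcp_rot"]).as_matrix()
def go(target,Rg=None):
    "turn (deg rotvec, tool) and shift (cm, in CURRENT tool axes) from measured pose"
    s,p,R=now(); Rg=R if Rg is None else Rg
    print("turn",np.degrees(Ro.from_matrix(R.T@Rg).as_rotvec()),"shift_tool_cm",R.T@(target-p)/10,"shift in goal axes",Rg.T@(target-p)/10)
E
python3 - <<'E'
from h import *
s,p,R=now(); print(R); 
for sg in (1,-1): print(np.degrees(Ro.from_matrix(R.T@Rt(37,sg)).as_rotvec()))
for a in (nk,fk): 
  R=Rt(37,1); print("tcp", a+R[:,0]*18.7, a+R[:,0]*(18.7-80))
E
```

```text
[[-0.001 -0.     1.   ]
 [-0.001  1.     0.   ]
 [-1.    -0.001 -0.001]]
[-10.195  -3.478 -36.823]
[161.158 -53.813   5.083]
tcp [470.271  48.638 128.766] [461.413  95.961 192.656]
tcp [667.271  85.538 128.366] [658.413 132.861 192.256]
```

Call:
jog_arm(
  series=[
    [0,0,0,-3,0,0,0.4],
    [0,0,0,-3,0,0,0.4],
    [0,0,0,-3,0,0,0.4],
    [0,0,0,-3,0,0,0.4],
    [0,0,0,-3,0,0,0.4],
    [0,0,0,0,3,0.5,0.4],
    [0,0,0,0,3,0.5,0.4],
    [0,0,0,0,3,0.5,0.4],
    [0,0,0,0,3,0.5,0.4],
    [0,0,0,0,3,0.5,0.4],
    [0,0,0,0,3,0,0.4],
    [-1.7,-0.58,-6.14,0,0,0,0.4],
    [-1.7,-0.58,-6.14,0,0,0,0.4],
    [-1.7,-0.58,-6.14,0,0,0,0.4],
    [-1.7,-0.58,-6.14,0,0,0,0.4],
    [-1.7,-0.58,-6.14,0,0,0,0.4],
    [-1.7,-0.58,-6.14,0,0,0,0.4],
    [0,0,0,0,0,0,0.4],
    [0,0,0,0,0,0,0.4],
  ],
)

```text
clock: 2.0
eef_pos: [649.4, 181.0, 354.4]
tcp_rot: [-1.573, 0.926, -1.386]
contact_force: [0.1, 3.4, -1.4]
opening: 0.404
```

```bash
python3 - <<'E'
from h import *
s,p,R=now(); print(s["clock"],p,s["contact_force"],s["opening"]); G=Rt(37,1); go(fk+G[:,0]*(18.7-70),G)
for n in ["scene","side"]:
    P,D=r.grab_frame(n); np.save(n+"1.npy",D);np.save(n+"1p.npy",P); cv2.imwrite(f"pics/{n}1.png",P[:,:,::-1])
    H=cv2.cvtColor(P,cv2.COLOR_RGB2HSV); m=((H[...,0]<6)|(H[...,0]>174))&(H[...,1]>170)&(H[...,2]>50)
    k,l,st,c=cv2.connectedComponentsWithStats(m.astype(np.uint8))
    for i in range(1,k):
        if st[i,4]>15: print(n,st[i],c[i],np.median(D[l==i]))
E
```

```text
2.0 [649.41  181.043 354.409] [ 0.051  3.447 -1.409] 0.40368497635896944
turn [ 0.094 -0.013 -0.054] shift_tool_cm [16.905  5.828  0.012] shift in goal axes [16.9    5.844 -0.002]
scene [326 193   9  10  63] [330.032 197.794] 849.8742
scene [273 275  10  12  90] [278.044 280.289] 758.1467
side [286 173   7   7  31] [289.323 176.452] 913.7335
side [222 215  10   9  64] [226.594 218.812] 803.9741
```

```bash
python3 - <<'E'
from h import *
f=tri("scene",(278.044,280.289),"side",(289.323,176.452));n=tri("scene",(330.032,197.794),"side",(226.594,218.812));print(f,n)
d=f[0]-n[0];print(np.linalg.norm(d),np.arctan2(d[1],d[0]))
G=Rt(37,1);go(f[0]+G[:,0]*(18.7-70),G)
E
```

```text
(array([665.54 ,  95.02 , 140.421]), np.float64(0.5629508255022669)) (array([468.449,  58.22 , 142.489]), np.float64(1.824919067602778))
200.50755924932156 0.18458790119954754
turn [-0.062  0.034 -0.1  ] shift_tool_cm [17.28   6.031 -0.054] shift in goal axes [17.269  6.062 -0.037]
```

View pics/scene1.png

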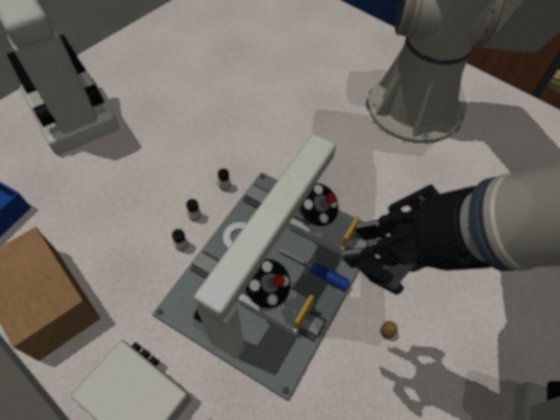

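Call:
jog_arm(
  series=[
    [0,0,0,2,2,0,0.4],
    [0,0,0,3,2,0,0.4],
    [0,0,0,3,2,0,0.4],
    [0,0,0,3,0,0,0.4],
    [0,0,0,3,0,0,0.4],
    [0,0,0,3,0,0,0.4],
    [0,0,0,0,0,0,0.4],
    [0,0,0,0,0,0,0.4],
  ],
)

```text
clock: 2.9
eef_pos: [660.5, 126.3, 184.8]
tcp_rot: [-1.568, 0.926, -1.385]
contact_force: [0.1, 3.7, -0.3]
opening: 0.399
```

```bash
python3 - <<'E'
from h import *
s,p,R=now(); print(s["clock"],p,s["contact_force"],s["opening"]); G=Rt(37,1); go(np.array([665.4,95.8,142])+G[:,0]*18.7,G)
P,D=r.grab_frame("wrist"); cv2.imwrite(f"pics/w1.png",P[:,:,::-1]);P,D=r.grab_frame("scene"); cv2.imwrite(f"pics/s2.png",cv2.resize(P[200:340,200:420],None,fx=3,fy=3)[:,:,::-1])
E
```

```text
2.9 [660.477 126.262 184.805] [ 0.141  3.659 -0.308] 0.39862454885211906
turn [-0.148  0.01  -0.077] shift_tool_cm [ 7.145  0.103 -0.078] shift in goal axes [ 7.145  0.112 -0.077]
```

View pics/w1.png

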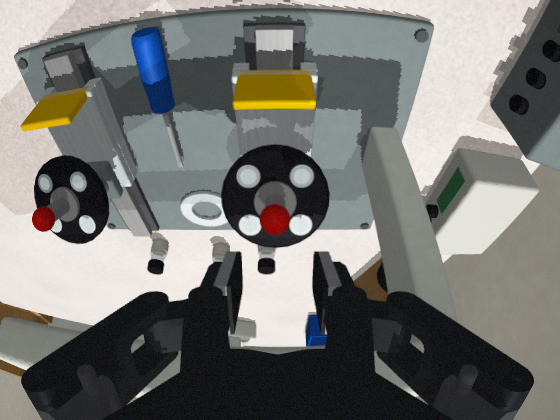

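View pics/s2.png

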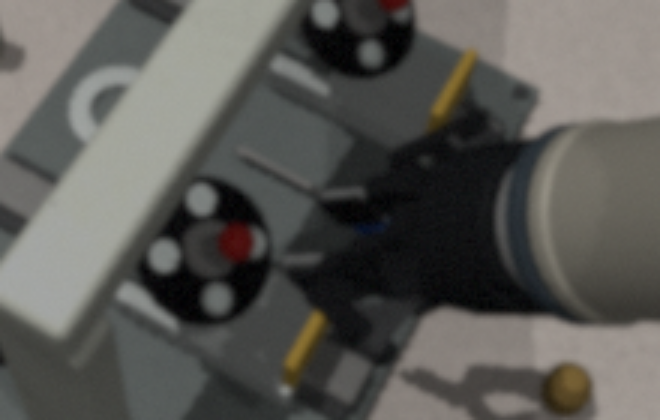

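```bash
cat >> h.py <<'E'
def wray(u,v):
    K=CAL["wrist"]["mtx"];M=np.array(CAL["wrist"]["mount"]); a=np.array([u-K[0,2],v-K[1,2]]);rr=np.linalg.norm(a);th=rr/K[0,0]
    d=np.r_[np.sin(th)*a/rr,np.cos(th)]; return M[:3,3],M[:3,:3]@d
E
python3 - <<'E'
from h import *
o,d=wray(274,219); s,p,R=now(); b=R.T@(np.array([665.4,95.8,142])-p)
t=(b[0]-o[0])/d[0]; print("ball tool by scene",b,"by wrist ray at same x",o+d*t)
E
```

```text
ball tool by scene [54.272  0.658 -1.783] by wrist ray at same x [54.272  0.988 -1.929]
```

Call:
jog_arm(
  series=[
    [0,0,0,2,0.1,-0.15,0.4],
    [0,0,0,2,0,0,0.4],
    [0,0,0,2,0,0,0.4],
    [0,0,0,1.2,0,0,0.4],
    [0,0,0,0,0,0,0.31],
    [0,0,0,0,0,0,0.31],
    [0,0,0,0,0,0,0.31],
  ],
)

```text
clock: 3.7
eef_pos: [667.2, 85.6, 127.0]
tcp_rot: [-1.566, 0.926, -1.381]
contact_force: [-0.3, 3.1, -1.0]
opening: 0.308
```

```bash
python3 - <<'E'
from h import *
s,p,R=now(); print(s["clock"],p,R.T@s["contact_force"],s["opening"]); 
P,D=r.grab_frame("wrist"); cv2.imwrite(f"pics/w2.png",P[130:340,150:430][:,:,::-1].repeat(2,0).repeat(2,1))
E
```

```text
3.7 [667.235  85.621 126.972] [-1.049  3.054  0.23 ] 0.30778170126816734
```

View pics/w2.png

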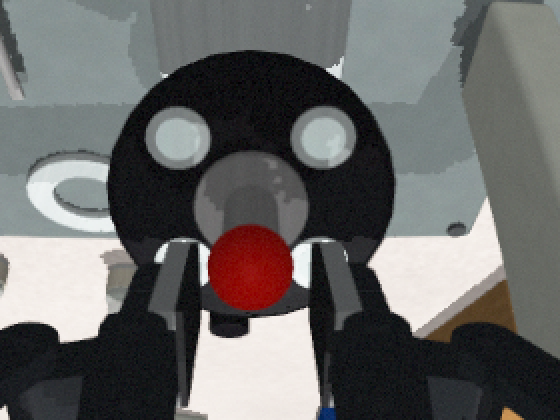

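Call:
jog_arm(
  series=[
    [0,0,0,0,0,0.1,0.3],
    [0,0,0,0,0,0.1,0.3],
    [0,0,0,0,0,0.1,0.3],
    [0,0,0,0,0,0,0.3],
  ],
)

```text
clock: 4.15
eef_pos: [669.7, 85.3, 125.9]
tcp_rot: [-1.568, 0.926, -1.384]
contact_force: [0.3, 4.2, -0.7]
opening: 0.297
```

Call:
jog_arm(
  series=[
    [0,0,0,0,0,0.1,0.3],
    [0,0,0,0,0,0.1,0.3],
    [0,0,0,0,0,0,0.3],
  ],
)

```text
clock: 4.45
eef_pos: [671.2, 85.5, 125.7]
tcp_rot: [-1.57, 0.926, -1.386]
contact_force: [-1.7, 4.0, 0.2]
opening: 0.3
```

Call:
jog_arm(
  series=[
    [0,0,0,0,0,0.1,0.3],
    [0,0,0,0,0,0.1,0.3],
    [0,0,0,0,0,0,0.3],
  ],
)

```text
clock: 4.75
eef_pos: [672.7, 85.8, 125.8]
tcp_rot: [-1.571, 0.926, -1.387]
contact_force: [-4.8, 4.8, 1.4]
opening: 0.298
```

```bash
python3 - <<'E'
from h import *
s,p,R=now(); print(s["clock"],p,R.T@s["contact_force"],s["opening"]); 
P,D=r.grab_frame("wrist"); cv2.imwrite(f"pics/w3.png",P[130:340,150:430][:,:,::-1].repeat(2,0).repeat(2,1))
E
```

```text
4.75 [672.731  85.805 125.799] [-4.467  3.654 -3.866] 0.29831643887399034
```

View pics/w3.png

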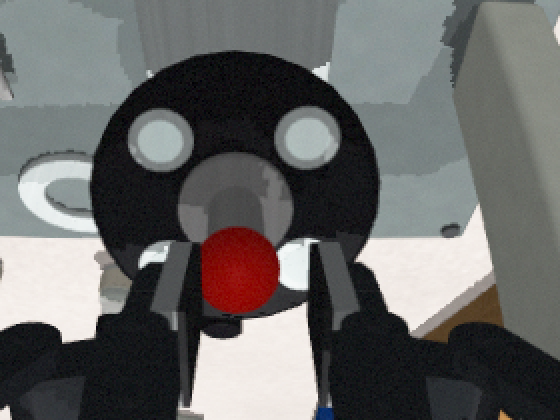

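Call:
jog_arm(
  series=[
    [0,0,0,0,0,-0.3,0.3],
    [0,0,0,0,0,-0.3,0.4],
    [0,0,0,-1,0,0,0.4],
    [0,0,0,-2,0,0,0.4],
    [0,0,0,-2,0,0,0.4],
    [0,0,0,-2,0,0,0.4],
    [0,0,0,0,0,-3,0.4],
    [0,0,0,0,0,-3,0.4],
    [0,0,0,0,0,-3,0.4],
    [0,0,0,0,0,-3,0.4],
    [0,0,0,0,0,-3,0.4],
    [0,0,0,0,0,-3,0.4],
    [0,0,0,0,0,-2,0.4],
    [0,0,0,0,0,0,0.4],
    [0,0,0,0,0,0,0.4],
  ],
)

```text
clock: 6.3
eef_pos: [463.8, 90.2, 182.3]
tcp_rot: [-1.566, 0.926, -1.381]
contact_force: [-0.4, 3.8, -1.2]
opening: 0.398
```

```bash
python3 - <<'E'
from h import *
P,D=r.grab_frame("wrist"); cv2.imwrite(f"pics/w4.png",P[:,:,::-1])
s,p,R=now(); print(s["clock"],p,R.T@s["contact_force"],s["opening"]); 
H=cv2.cvtColor(P,cv2.COLOR_RGB2HSV); m=((H[...,0]<6)|(H[...,0]>174))&(H[...,1]>170)&(H[...,2]>50)
k,l,st,c=cv2.connectedComponentsWithStats(m.astype(np.uint8))
b=R.T@(np.array([468.4,58.9,142.7])-p); print("scene est",b)
for i in range(1,k):
    if st[i,4]>100:
        o,d=wray(*c[i]); t=(b[0]-o[0])/d[0]; print(st[i],c[i],o+d*t)
go(np.array([468.4,58.9,142.7])+R[:,0]*18.7,Rt(37))
E
```

```text
6.35 [464.187  90.23  182.146] [-1.295  3.562 -0.18 ] 0.39971133273814585
scene est [50.496 -1.553 -1.757]
[259 208  31  31 718] [273.791 223.141] [50.496 -0.921 -2.048]
[497 208  24  25 457] [508.46  220.081] [ 50.496   0.151 198.041]
turn [-0.071  0.154 -0.087] shift_tool_cm [ 6.92  -0.155 -0.176] shift in goal axes [ 6.92  -0.145 -0.157]
```

View pics/w4.png

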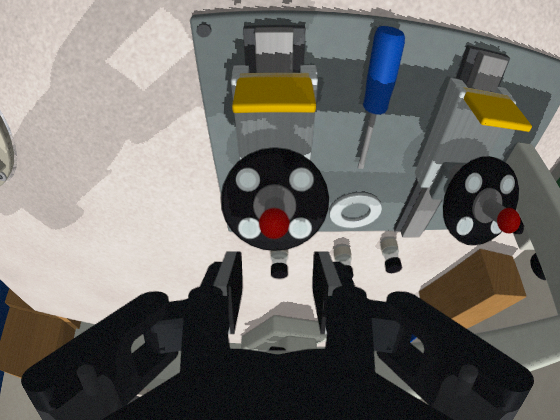

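Call:
jog_arm(
  series=[
    [0,0,0,2,-0.1,-0.3,0.4],
    [0,0,0,2,0,0,0.4],
    [0,0,0,2,0,0,0.4],
    [0,0,0,0.9,0,0,0.4],
    [0,0,0,0,0,0,0.3],
    [0,0,0,0,0,0,0.3],
    [0,0,0,0,0,0,0.3],
  ],
)

```text
clock: 7.05
eef_pos: [468.7, 48.0, 127.6]
tcp_rot: [-1.567, 0.926, -1.383]
contact_force: [0.5, 3.4, -1.4]
opening: 0.298
```

Call:
jog_arm(
  series=[
    [0,0,0,0,0,0.1,0.3],
    [0,0,0,0,0,0.1,0.3],
    [0,0,0,0,0,0.1,0.3],
    [0,0,0,0,0,0.1,0.3],
    [0,0,0,0,0,0,0.3],
  ],
)

```text
clock: 7.55
eef_pos: [472.2, 48.2, 127.0]
tcp_rot: [-1.569, 0.926, -1.384]
contact_force: [0.4, 3.4, -0.9]
opening: 0.3
```

```bash
python3 - <<'E'
from h import *
P,D=r.grab_frame("wrist"); cv2.imwrite(f"pics/w5.png",P[130:340,150:430][:,:,::-1].repeat(2,0).repeat(2,1))
s,p,R=now(); print(s["clock"],p,R.T@s["contact_force"],s["opening"]); 
E
```

```text
7.6 [472.012  48.125 126.977] [-1.63   3.526  0.268] 0.29608648962029327
```

View pics/w5.png

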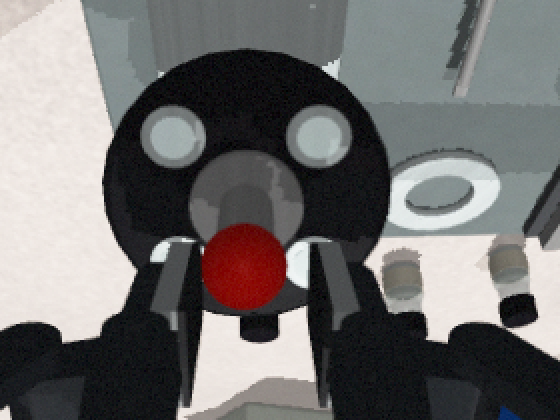

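Call:
jog_arm(
  series=[
    [0,0,0,0,0,0.1,0.3],
    [0,0,0,0,0,0.1,0.3],
    [0,0,0,0,0,0.1,0.3],
    [0,0,0,0,0,0,0.3],
  ],
)

```text
clock: 8.0
eef_pos: [475.1, 48.7, 127.0]
tcp_rot: [-1.569, 0.926, -1.384]
contact_force: [-0.3, 4.7, -0.9]
opening: 0.299
```

Call:
jog_arm(
  series=[
    [0,0,0,0,0,0.1,0.3],
    [0,0,0,0,0,0.1,0.3],
    [0,0,0,0,0,0,0.3],
  ],
)

```text
clock: 8.3
eef_pos: [477.1, 49.1, 127.0]
tcp_rot: [-1.568, 0.926, -1.384]
contact_force: [0.5, 4.2, -0.2]
opening: 0.297
```

Call:
jog_arm(
  series=[
    [0,0,0,0,0,0.1,0.3],
    [0,0,0,0,0,0.1,0.3],
    [0,0,0,0,0,0,0.3],
  ],
)

```text
clock: 8.6
eef_pos: [479.1, 49.5, 127.1]
tcp_rot: [-1.568, 0.926, -1.384]
contact_force: [-1.0, 4.5, 0.4]
opening: 0.299
```

Call:
jog_arm(
  series=[
    [0,0,0,0,0,0.1,0.3],
    [0,0,0,0,0,0.1,0.3],
    [0,0,0,0,0,0,0.3],
  ],
)

```text
clock: 8.9
eef_pos: [481.0, 49.8, 127.0]
tcp_rot: [-1.568, 0.926, -1.384]
contact_force: [-0.1, 3.6, -0.4]
opening: 0.302
```

Call:
jog_arm(
  series=[
    [0,0,0,0,0,0.1,0.3],
    [0,0,0,0,0,0.05,0.3],
    [0,0,0,0,0,0,0.3],
  ],
)

```text
clock: 9.2
eef_pos: [482.2, 50.0, 127.0]
tcp_rot: [-1.569, 0.926, -1.385]
contact_force: [-0.9, 4.8, 0.4]
opening: 0.299
```

Call:
jog_arm(
  series=[
    [0,0,0,0,0,0.05,0.3],
    [0,0,0,0,0,0.05,0.3],
    [0,0,0,0,0,0,0.3],
  ],
)

```text
clock: 9.5
eef_pos: [482.6, 50.0, 126.9]
tcp_rot: [-1.571, 0.926, -1.387]
contact_force: [-3.9, 4.5, 1.6]
opening: 0.297
```

```bash
python3 - <<'E'
from h import *
P,D=r.grab_frame("wrist"); cv2.imwrite(f"pics/w6.png",P[130:340,150:430][:,:,::-1].repeat(2,0).repeat(2,1))
s,p,R=now(); print(s["clock"],p,R.T@s["contact_force"],s["opening"]); 
E
```

```text
9.55 [482.576  49.943 126.883] [-3.83   3.925 -2.589] 0.2996675182523717
```

View pics/w6.png

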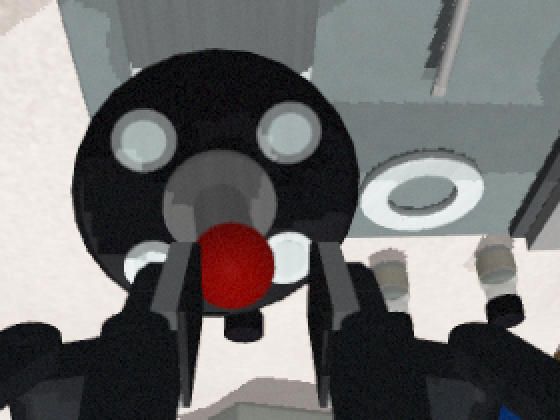

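Stop is being met. The turret has leaned over; press a little more to seat it, then swing the other way.

Call:
jog_arm(
  series=[
    [0,0,0,0,0,0.1,0.3],
    [0,0,0,0,0,0.1,0.3],
    [0,0,0,0,0,0,0.3],
  ],
)

```text
clock: 9.85
eef_pos: [483.1, 49.7, 126.7]
tcp_rot: [-1.575, 0.925, -1.392]
contact_force: [-9.2, 4.6, 3.8]
opening: 0.299
```

Call:
jog_arm(
  series=[
    [0,0,0,0,0,0.1,0.3],
    [0,0,0,0,0,0,0.3],
    [0,0,0,0,0,0,0.3],
  ],
)

```text
clock: 10.15
eef_pos: [483.3, 49.5, 126.7]
tcp_rot: [-1.577, 0.924, -1.394]
contact_force: [-11.0, 4.8, 4.9]
opening: 0.3
```

Call:
jog_arm(
  series=[
    [0,0,0,0,0,-0.3,0.3],
    [0,0,0,0,0,-0.3,0.3],
    [0,0,0,0,0,-0.2,0.3],
    [0,0,0,0,0,-0.2,0.3],
    [0,0,0,0,0,-0.2,0.3],
    [0,0,0,0,0,-0.2,0.3],
    [0,0,0,0,0,-0.2,0.3],
    [0,0,0,0,0,-0.2,0.3],
    [0,0,0,0,0,0,0.3],
  ],
)

```text
clock: 11.05
eef_pos: [468.5, 47.6, 127.1]
tcp_rot: [-1.568, 0.926, -1.384]
contact_force: [0.3, 4.1, 0.5]
opening: 0.299
```

Call:
jog_arm(
  series=[
    [0,0,0,0,0,-0.1,0.3],
    [0,0,0,0,0,-0.1,0.3],
    [0,0,0,0,0,-0.1,0.3],
    [0,0,0,0,0,0,0.3],
  ],
)

```text
clock: 11.45
eef_pos: [465.6, 47.0, 127.1]
tcp_rot: [-1.568, 0.926, -1.384]
contact_force: [0.5, 5.4, 0.5]
opening: 0.299
```

```bash
python3 - <<'E'
from h import *
P,D=r.grab_frame("wrist"); cv2.imwrite(f"pics/w7.png",P[130:340,150:430][:,:,::-1].repeat(2,0).repeat(2,1))
s,p,R=now(); print(s["clock"],p,R.T@s["contact_force"],s["opening"]); 
E
```

```text
11.5 [465.688  47.034 127.095] [-3.934  3.547  0.499] 0.30356117676711186
```

View pics/w7.png

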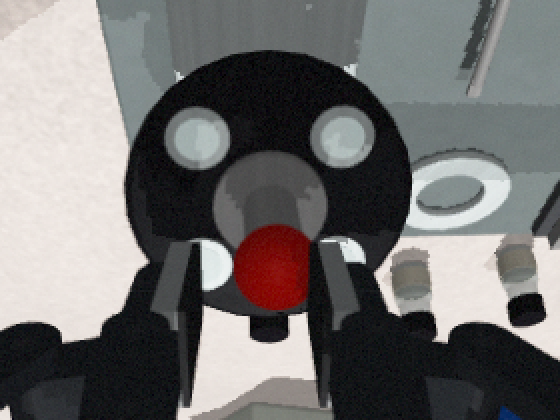

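Call:
jog_arm(
  series=[
    [0,0,0,0,0,-0.1,0.3],
    [0,0,0,0,0,-0.1,0.3],
    [0,0,0,0,0,-0.1,0.3],
    [0,0,0,0,0,0,0.3],
  ],
)

```text
clock: 11.9
eef_pos: [462.6, 46.4, 127.1]
tcp_rot: [-1.569, 0.926, -1.384]
contact_force: [-0.6, 5.0, 1.6]
opening: 0.299
```

Call:
jog_arm(
  series=[
    [0,0,0,0,0,-0.1,0.3],
    [0,0,0,0,0,-0.1,0.3],
    [0,0,0,0,0,0,0.3],
  ],
)

```text
clock: 12.2
eef_pos: [460.6, 46.0, 127.0]
tcp_rot: [-1.569, 0.926, -1.384]
contact_force: [-0.1, 5.6, 0.9]
opening: 0.302
```

Call:
jog_arm(
  series=[
    [0,0,0,0,0,-0.1,0.3],
    [0,0,0,0,0,-0.1,0.3],
    [0,0,0,0,0,0,0.3],
  ],
)

```text
clock: 12.5
eef_pos: [458.5, 45.5, 126.9]
tcp_rot: [-1.569, 0.926, -1.385]
contact_force: [-1.4, 4.6, -0.1]
opening: 0.297
```

Call:
jog_arm(
  series=[
    [0,0,0,0,0,-0.1,0.3],
    [0,0,0,0,0,-0.1,0.3],
    [0,0,0,0,0,0,0.3],
  ],
)

```text
clock: 12.8
eef_pos: [457.0, 45.3, 127.0]
tcp_rot: [-1.568, 0.926, -1.383]
contact_force: [1.8, 3.1, -1.0]
opening: 0.303
```

```bash
python3 - <<'E'
from h import *
P,D=r.grab_frame("wrist"); cv2.imwrite(f"pics/w8.png",P[130:340,150:430][:,:,::-1].repeat(2,0).repeat(2,1))
s,p,R=now(); print(s["clock"],p,R.T@s["contact_force"],s["opening"]); 
E
```

```text
12.85 [456.941  45.299 127.012] [-1.563  3.57   2.349] 0.3014071105379305
```

View pics/w8.png

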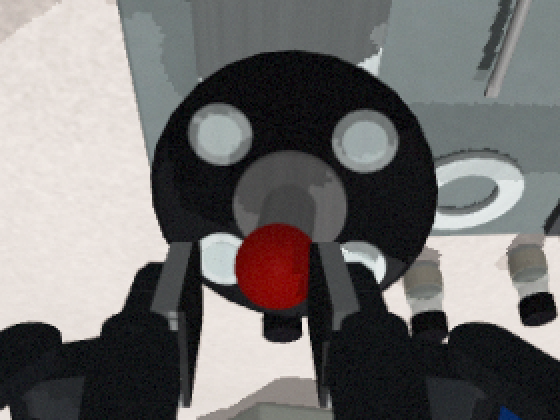

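Meeting the near stop; press similarly.

Call:
jog_arm(
  series=[
    [0,0,0,0,0,-0.1,0.3],
    [0,0,0,0,0,-0.1,0.3],
    [0,0,0,0,0,0,0.3],
  ],
)

```text
clock: 13.15
eef_pos: [455.9, 45.5, 127.3]
tcp_rot: [-1.565, 0.926, -1.38]
contact_force: [4.7, 5.1, -0.1]
opening: 0.299
```

Call:
jog_arm(
  series=[
    [0,0,0,0,0,-0.1,0.3],
    [0,0,0,0,0,0,0.3],
    [0,0,0,0,0,0,0.3],
  ],
)

```text
clock: 13.45
eef_pos: [455.4, 45.6, 127.4]
tcp_rot: [-1.564, 0.927, -1.379]
contact_force: [4.7, 6.1, 0.2]
opening: 0.301
```

Call:
jog_arm(
  series=[
    [0,0,0,0,0,-0.1,0.3],
    [0,0,0,0,0,-0.1,0.3],
    [0,0,0,0,0,0,0.3],
  ],
)

```text
clock: 13.75
eef_pos: [454.4, 45.7, 127.7]
tcp_rot: [-1.561, 0.927, -1.376]
contact_force: [8.0, 7.5, 2.9]
opening: 0.299
```

Call:
jog_arm(
  series=[
    [0,0,0,0,0,-0.1,0.3],
    [0,0,0,0,0,0,0.3],
    [0,0,0,0,0,0,0.3],
  ],
)

```text
clock: 14.05
eef_pos: [453.8, 45.7, 127.9]
tcp_rot: [-1.56, 0.927, -1.374]
contact_force: [7.5, 7.9, 2.9]
opening: 0.301
```

```bash
python3 - <<'E'
from h import *
P,D=r.grab_frame("wrist"); cv2.imwrite(f"pics/w9.png",P[130:340,150:430][:,:,::-1].repeat(2,0).repeat(2,1))
s,p,R=now(); print(s["clock"],p,R.T@s["contact_force"],s["opening"]); 
E
```

```text
14.1 [453.808  45.753 127.895] [-6.614  2.106  8.747] 0.30146817081459293
```

View pics/w9.png

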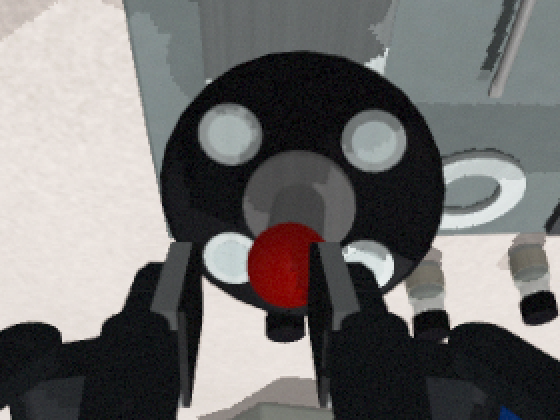

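Call:
jog_arm(
  series=[
    [0,0,0,0,0,0.5,0.3],
    [0,0,0,0,0,0.5,0.3],
    [0,0,0,0.4,0,0,0.3],
    [0,0,0,0.4,0,0,0.3],
    [0,0,0,0,0,-0.2,0.3],
    [0,0,0,0,0,-0.2,0.3],
    [0,0,0,0,0,0,0.3],
  ],
)

```text
clock: 14.8
eef_pos: [460.3, 41.7, 121.0]
tcp_rot: [-1.561, 0.927, -1.375]
contact_force: [12.2, 3.2, -4.8]
opening: 0.303
```

Call:
jog_arm(
  series=[
    [0,0,0,0,0,-0.1,0.3],
    [0,0,0,0,0,-0.1,0.3],
    [0,0,0,0,0,0,0.3],
  ],
)

```text
clock: 15.1
eef_pos: [460.0, 42.2, 121.1]
tcp_rot: [-1.557, 0.928, -1.37]
contact_force: [16.2, 4.8, -6.2]
opening: 0.299
```

Call:
jog_arm(
  series=[
    [0,0,0,0,0,-0.1,0.3],
    [0,0,0,0,0,-0.1,0.3],
    [0,0,0,0,0,0,0.3],
  ],
)

```text
clock: 15.4
eef_pos: [459.6, 42.8, 121.1]
tcp_rot: [-1.553, 0.93, -1.365]
contact_force: [22.4, 5.4, -9.4]
opening: 0.3
```

```bash
python3 - <<'E'
from h import *
P,D=r.grab_frame("wrist"); cv2.imwrite(f"pics/w10.png",P[130:340,150:430][:,:,::-1].repeat(2,0).repeat(2,1))
s,p,R=now(); print(s["clock"],p,R.T@s["contact_force"],s["opening"]); 
E
```

```text
15.45 [459.543  42.741 121.126] [ 6.131  5.224 22.191] 0.3015776611346664
```

View pics/w10.png

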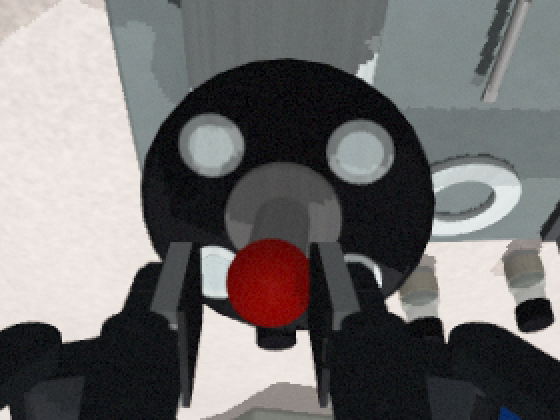

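Call:
jog_arm(
  series=[
    [0,0,0,0,0,0.4,0.3],
    [0,0,0,0,0,0.4,0.3],
    [0,0,0,0,0,0.3,0.3],
    [0,0,0,0,0,0.2,0.3],
    [0,0,0,0,0,0.2,0.3],
    [0,0,0,0,0,0.2,0.3],
    [0,0,0,0,0,0.2,0.3],
    [0,0,0,0,0,0.2,0.3],
    [0,0,0,0,0,0.2,0.3],
    [0,0,0,0,0,0.2,0.3],
    [0,0,0,0,0,0,0.3],
  ],
)

```text
clock: 16.55
eef_pos: [478.6, 44.5, 120.6]
tcp_rot: [-1.568, 0.926, -1.384]
contact_force: [-0.7, 3.7, -1.1]
opening: 0.302
```

Call:
jog_arm(
  series=[
    [0,0,0,0,0,0.1,0.3],
    [0,0,0,0,0,0.1,0.3],
    [0,0,0,0,0,0,0.3],
  ],
)

```text
clock: 16.85
eef_pos: [479.8, 44.6, 120.5]
tcp_rot: [-1.57, 0.926, -1.386]
contact_force: [-1.7, 4.3, 0.2]
opening: 0.304
```

Call:
jog_arm(
  series=[
    [0,0,0,0,0,0.1,0.3],
    [0,0,0,0,0,0.1,0.3],
    [0,0,0,0,0,0,0.3],
  ],
)

```text
clock: 17.15
eef_pos: [480.3, 44.4, 120.4]
tcp_rot: [-1.574, 0.925, -1.391]
contact_force: [-8.3, 5.9, 2.6]
opening: 0.3
```

Call:
jog_arm(
  series=[
    [0,0,0,0,0,0.1,0.3],
    [0,0,0,0,0,0.1,0.3],
    [0,0,0,0,0,0.1,0.3],
    [0,0,0,0,0,0,0.3],
  ],
)

```text
clock: 17.55
eef_pos: [480.8, 44.0, 120.3]
tcp_rot: [-1.58, 0.924, -1.399]
contact_force: [-17.7, 5.9, 8.3]
opening: 0.304
```

```bash
python3 - <<'E'
from h import *
P,D=r.grab_frame("wrist"); cv2.imwrite(f"pics/w11.png",P[130:340,150:430][:,:,::-1].repeat(2,0).repeat(2,1))
s,p,R=now(); print(s["clock"],p,R.T@s["contact_force"],s["opening"]); 
E
```

```text
17.6 [480.766  43.989 120.313] [-12.845   2.13  -16.079] 0.3000318337137551
```

View pics/w11.png

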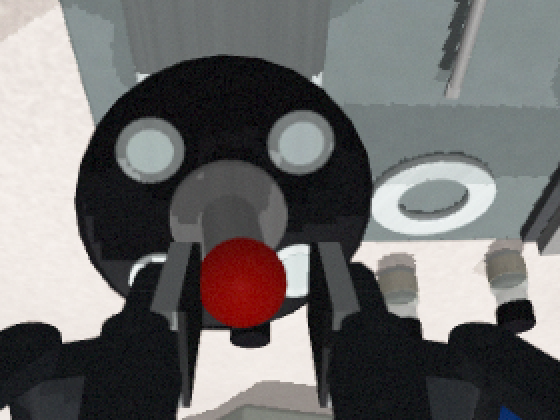

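Firm at the far stop. Now back to the near stop.

Call:
jog_arm(
  series=[
    [0,0,0,0,0,-0.4,0.3],
    [0,0,0,0,0,-0.4,0.3],
    [0,0,0,0,0,-0.4,0.3],
    [0,0,0,0,0,-0.2,0.3],
    [0,0,0,0,0,-0.2,0.3],
    [0,0,0,0,0,-0.2,0.3],
    [0,0,0,0,0,-0.2,0.3],
    [0,0,0,0,0,-0.2,0.3],
    [0,0,0,0,0,-0.2,0.3],
    [0,0,0,0,0,-0.2,0.3],
    [0,0,0,0,0,-0.1,0.3],
    [0,0,0,0,0,0,0.3],
  ],
)

```text
clock: 18.8
eef_pos: [460.7, 41.6, 120.9]
tcp_rot: [-1.563, 0.927, -1.377]
contact_force: [9.2, 2.8, -4.0]
opening: 0.3
```

Call:
jog_arm(
  series=[
    [0,0,0,0,0,-0.1,0.3],
    [0,0,0,0,0,-0.1,0.3],
    [0,0,0,0,0,0,0.3],
  ],
)

```text
clock: 19.1
eef_pos: [460.3, 42.1, 120.9]
tcp_rot: [-1.559, 0.928, -1.372]
contact_force: [13.2, 3.9, -7.5]
opening: 0.301
```

Call:
jog_arm(
  series=[
    [0,0,0,0,0,0.4,0.3],
    [0,0,0,0,0,0.4,0.35],
    [0,0,0,-1,0,0,0.4],
    [0,0,0,-2,0,0,0.4],
    [0,0,0,-2,0,0,0.4],
    [0,0,0,-2,0,0,0.4],
    [0,0,0,-2,0,0,0],
    [0,0,0,0,0,0,0],
    [0,0,0,0,0,0,0],
    [0,0,0,0,0,0,0],
  ],
)

```text
clock: 20.1
eef_pos: [454.0, 94.8, 192.5]
tcp_rot: [-1.57, 0.926, -1.385]
contact_force: [0.1, 3.5, -0.6]
opening: -0.005
```

```bash
python3 - <<'E'
from h import *
s,p,R=now(); print(s["clock"],p,R.T@s["contact_force"],s["opening"]); G=Rt(37)
k=np.array([468.4,58.9,0]); c=k-59*xf+yf*0
t=c-8.8*xf+zf*51
go(t-25*xf,G); print("R.T xf",R.T@xf, G.T@xf)
P,D=r.grab_frame("wrist"); cv2.imwrite(f"pics/w12.png",P[:,:,::-1])
P,D=r.grab_frame("side"); cv2.imwrite(f"pics/sd12.png",cv2.resize(P[150:340,160:400],None,fx=3,fy=3)[:,:,::-1])
E
```

```text
20.1 [453.987  94.831 192.458] [-1.597  3.038  0.771] -0.004544746056153003
turn [-0.027  0.016 -0.038] shift_tool_cm [ 8.006 12.887  0.747] shift in goal axes [ 7.998 12.892  0.756]
R.T xf [ 0.601 -0.799  0.   ] [ 0.602 -0.799  0.   ]
```

View pics/w12.png

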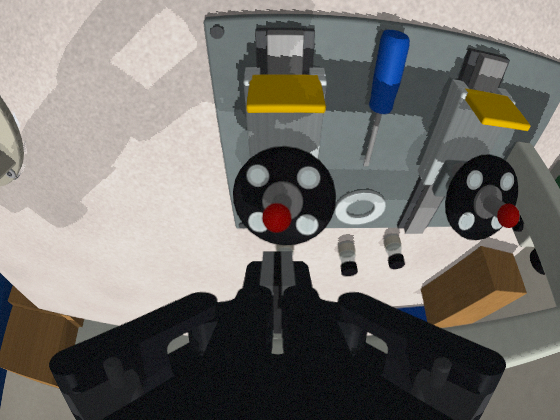

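View pics/sd12.png

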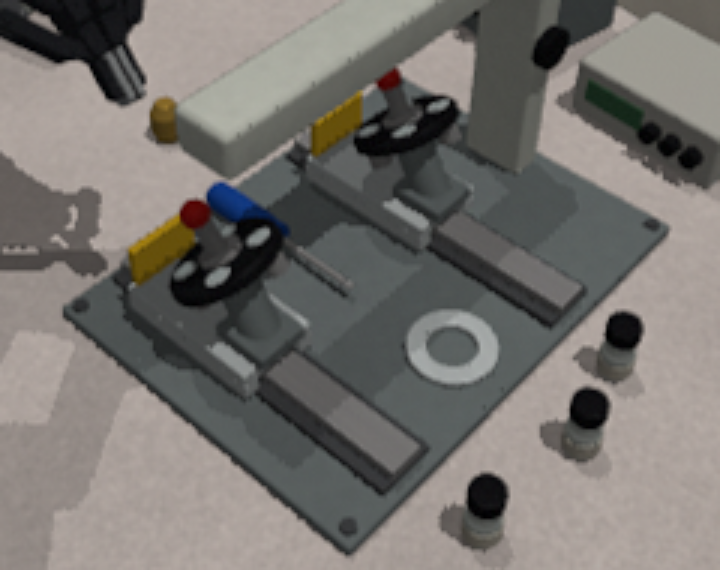

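Call:
jog_arm(
  series=[
    [0,0,0,0,2,0.2,0],
    [0,0,0,0,3,0.2,0],
    [0,0,0,0,3,0.2,0],
    [0,0,0,0,3,0.15,0],
    [0,0,0,0,1.9,0,0],
    [0,0,0,2,0,0,0],
    [0,0,0,2,0,0,0],
    [0,0,0,2,0,0,0],
    [0,0,0,2,0,0,0],
    [0,0,0,0,0,0,0],
    [0,0,0,0,0,0,0],
  ],
)

```text
clock: 21.3
eef_pos: [451.6, 150.7, 50.6]
tcp_rot: [-1.57, 0.925, -1.386]
contact_force: [-0.5, 4.1, -0.9]
opening: -0.004
```

```bash
python3 - <<'E'
from h import *
s,p,R=now(); print(s["clock"],p,s["contact_force"],"along xf",xf@s["contact_force"],s["opening"]); G=Rt(37)
k=np.array([468.4,58.9,0]); print("tcp rel knob x,y,z",(p-k)@xf,(p-k)@yf,p[2])
P,D=r.grab_frame("wrist"); cv2.imwrite(f"pics/w13.png",P[:,:,::-1])
P,D=r.grab_frame("scene"); cv2.imwrite(f"pics/s13.png",cv2.resize(P[150:350,220:440],None,fx=3,fy=3)[:,:,::-1])
E
```

```text
21.3 [451.603 150.74   50.638] [-0.532  4.059 -0.895] along xf -4.087193929278654 -0.003968476933194599
tcp rel knob x,y,z -93.36251289886667 0.38657303694480066 50.63828611661454
```

View pics/w13.png

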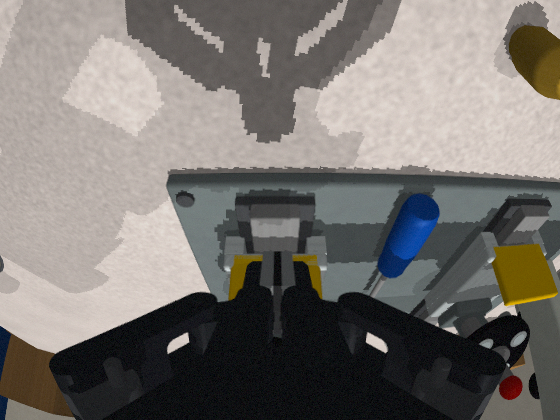

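View pics/s13.png

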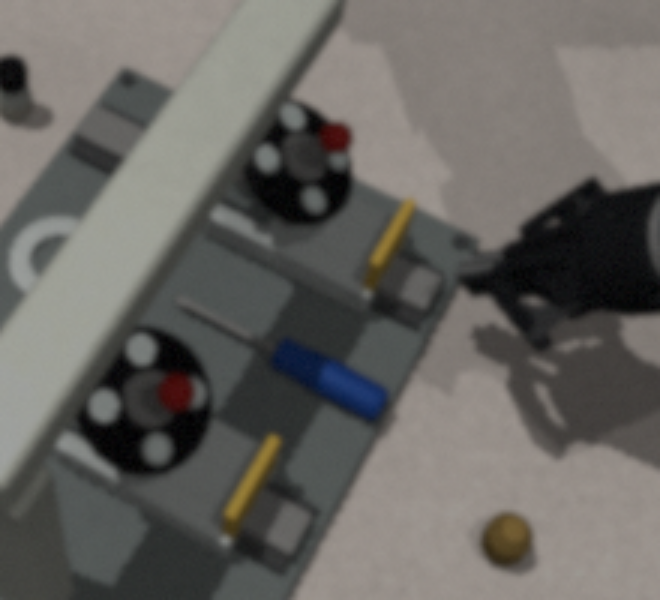

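Call:
jog_arm(
  series=[
    [0,0,0,0.3,-0.4,0,0],
    [0,0,0,0.3,-0.4,0,0],
    [0,0,0,0.3,-0.4,0,0],
    [0,0,0,0.3,-0.4,0,0],
    [0,0,0,0.12,-0.16,0,0],
    [0,0,0,0.12,-0.16,0,0],
    [0,0,0,0,0,0,0],
  ],
)

```text
clock: 22.1
eef_pos: [456.3, 126.6, 51.1]
tcp_rot: [-1.569, 0.926, -1.385]
contact_force: [-0.8, 3.4, -1.2]
opening: -0.003
```

Call:
jog_arm(
  series=[
    [0,0,0,0.12,-0.16,0,0],
    [0,0,0,0.12,-0.16,0,0],
    [0,0,0,0.12,-0.16,0,0],
    [0,0,0,0.12,-0.16,0,0],
  ],
)

```text
clock: 22.5
eef_pos: [457.8, 118.9, 51.1]
tcp_rot: [-1.569, 0.926, -1.384]
contact_force: [0.3, 3.5, -1.2]
opening: 0.002
```

Call:
jog_arm(
  series=[
    [0,0,0,0.12,-0.16,0,0],
    [0,0,0,0.12,-0.16,0,0],
    [0,0,0,0.12,-0.16,0,0],
  ],
)

```text
clock: 22.8
eef_pos: [458.9, 112.9, 51.1]
tcp_rot: [-1.569, 0.926, -1.384]
contact_force: [-0.7, 3.5, -1.9]
opening: -0.003
```

Call:
jog_arm(
  series=[
    [0,0,0,0.12,-0.16,0,0],
    [0,0,0,0.12,-0.16,0,0],
    [0,0,0,0.12,-0.16,0,0],
    [0,0,0,0.12,-0.16,0,0],
  ],
)

```text
clock: 23.2
eef_pos: [460.4, 106.2, 50.9]
tcp_rot: [-1.568, 0.928, -1.384]
contact_force: [-6.7, 17.4, 4.5]
opening: -0.003
```

```bash
python3 - <<'E'
from h import *
P,D=r.grab_frame("scene"); cv2.imwrite(f"pics/s14.png",cv2.resize(P[150:350,220:440],None,fx=3,fy=3)[:,:,::-1])
s,p,R=now(); print(s["clock"],p,s["contact_force"],"along xf",xf@s["contact_force"],s["opening"]); 
k=np.array([468.4,58.9,0]); print("tcp rel knob x,y,z",(p-k)@xf,(p-k)@yf,p[2])
E
```

```text
23.25 [460.335 106.153  51.005] [-4.674  9.273  1.604] along xf -9.974596912786117 -0.00025594821442484906
tcp rel knob x,y,z -47.93068724285627 0.7665422358597671 51.00528211264858
```

View pics/s14.png

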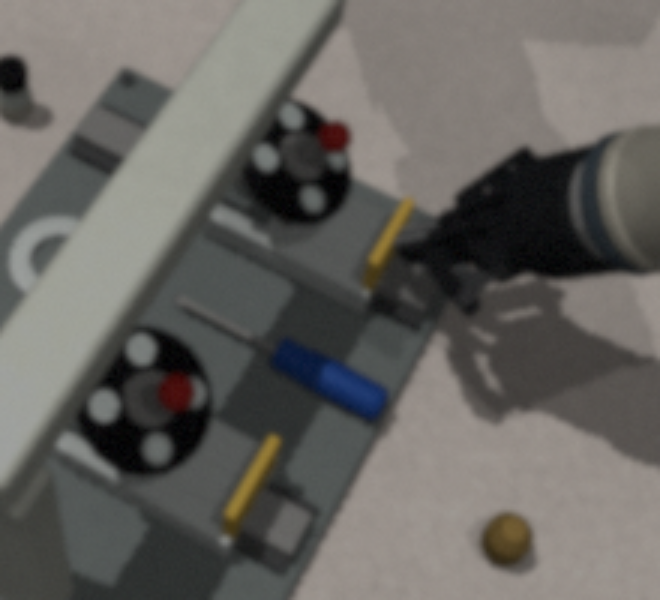

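```bash
python3 - <<'E'
from h import *
P,D=r.grab_frame("side"); cv2.imwrite(f"pics/sd14.png",cv2.resize(P[150:300,160:330],None,fx=4,fy=4)[:,:,::-1])
P,D=r.grab_frame("wrist"); cv2.imwrite(f"pics/w14.png",cv2.resize(P[170:370,180:380],None,fx=3,fy=3)[:,:,::-1])
E
```

```text
(no output)
```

View pics/sd14.png

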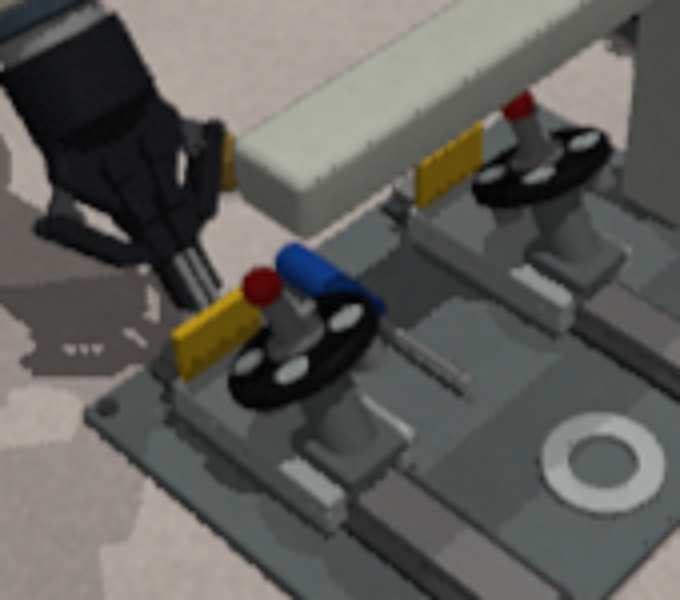

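View pics/w14.png

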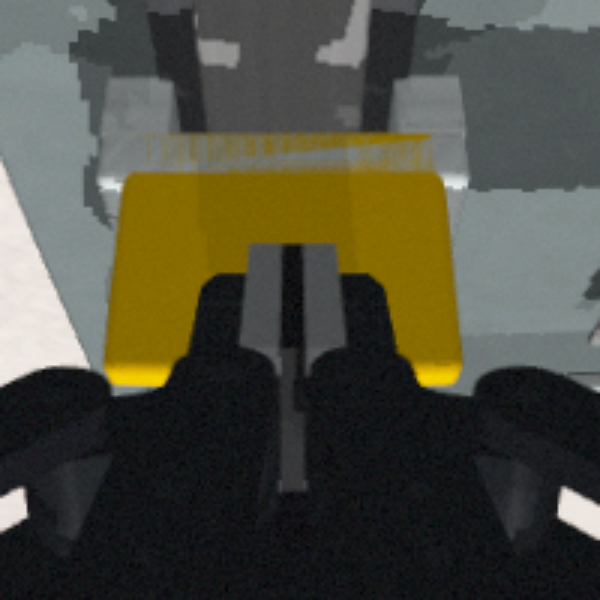

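Call:
jog_arm(
  series=[
    [0,0,0,0.12,-0.16,0,0],
    [0,0,0,0.12,-0.16,0,0],
    [0,0,0,0.12,-0.16,0,0],
    [0,0,0,0.12,-0.16,0,0],
    [0,0,0,0.12,-0.16,0,0],
  ],
)

```text
clock: 23.85
eef_pos: [462.2, 95.9, 51.0]
tcp_rot: [-1.568, 0.927, -1.384]
contact_force: [-2.0, 6.2, 0.0]
opening: 0.003
```

Call:
jog_arm(
  series=[
    [0,0,0,0.12,-0.16,0,0],
    [0,0,0,0.12,-0.16,0,0],
    [0,0,0,0.12,-0.16,0,0],
    [0,0,0,0.12,-0.16,0,0],
    [0,0,0,0.12,-0.16,0,0],
  ],
)

```text
clock: 24.35
eef_pos: [464.1, 86.0, 51.1]
tcp_rot: [-1.568, 0.927, -1.384]
contact_force: [-2.0, 7.2, 0.4]
opening: -0.003
```

Call:
jog_arm(
  series=[
    [0,0,0,0.12,-0.16,0,0],
    [0,0,0,0.12,-0.16,0,0],
    [0,0,0,0.12,-0.16,0,0],
    [0,0,0,0.12,-0.16,0,0],
    [0,0,0,0.12,-0.16,0,0],
  ],
)

```text
clock: 24.85
eef_pos: [465.9, 76.1, 51.1]
tcp_rot: [-1.568, 0.927, -1.384]
contact_force: [-1.1, 7.5, 0.2]
opening: -0.001
```

```bash
python3 - <<'E'
from h import *
P,D=r.grab_frame("side"); cv2.imwrite(f"pics/sd15.png",cv2.resize(P[150:300,160:330],None,fx=4,fy=4)[:,:,::-1])
s,p,R=now(); print(s["clock"],p,s["contact_force"],"along xf",xf@s["contact_force"],s["opening"]); 
k=np.array([468.4,58.9,0]); print("tcp rel knob x,y,z",(p-k)@xf,(p-k)@yf,p[2])
E
```

```text
24.9 [465.985  75.843  51.119] [-0.975  5.633 -1.654] along xf -5.716697771232387 0.0030205345613502628
tcp rel knob x,y,z -17.09807050296733 0.7430183839585023 51.11860270086121
```

View pics/sd15.png

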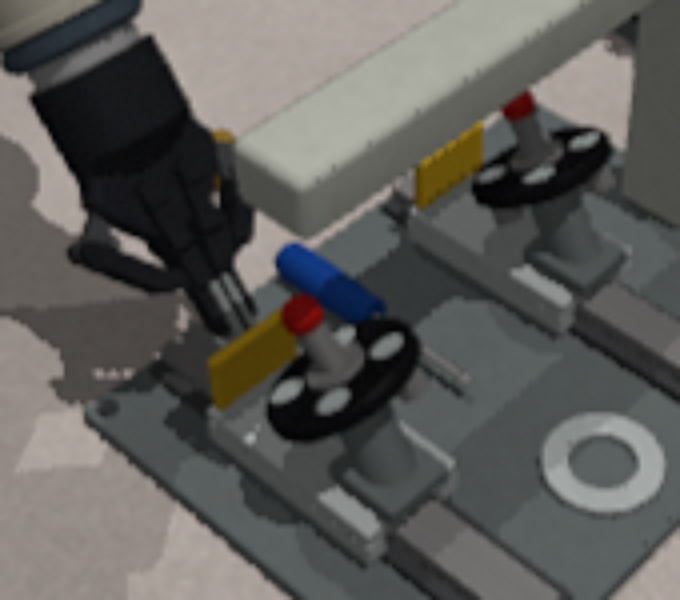

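Call:
jog_arm(
  series=[
    [0,0,0,0.12,-0.16,0,0],
    [0,0,0,0.12,-0.16,0,0],
    [0,0,0,0.12,-0.16,0,0],
    [0,0,0,0.12,-0.16,0,0],
    [0,0,0,0.12,-0.16,0,0],
    [0,0,0,0.12,-0.16,0,0],
    [0,0,0,0.12,-0.16,0,0],
    [0,0,0,0.12,-0.16,0,0],
  ],
)

```text
clock: 25.7
eef_pos: [469.0, 60.5, 51.1]
tcp_rot: [-1.568, 0.927, -1.384]
contact_force: [-1.4, 6.6, -0.8]
opening: -0.003
```

Call:
jog_arm(
  series=[
    [0,0,0,0.12,-0.16,0,0],
    [0,0,0,0.12,-0.16,0,0],
    [0,0,0,0.12,-0.16,0,0],
    [0,0,0,0.12,-0.16,0,0],
  ],
)

```text
clock: 26.1
eef_pos: [470.4, 52.6, 51.1]
tcp_rot: [-1.568, 0.927, -1.384]
contact_force: [-1.9, 7.5, -0.4]
opening: -0.001
```

Call:
jog_arm(
  series=[
    [0,0,0,0.12,-0.16,0,0],
    [0,0,0,0.12,-0.16,0,0],
    [0,0,0,0.12,-0.16,0,0],
  ],
)

```text
clock: 26.4
eef_pos: [471.5, 46.7, 51.1]
tcp_rot: [-1.568, 0.927, -1.384]
contact_force: [-1.6, 7.2, -1.4]
opening: -0.001
```

Call:
jog_arm(
  series=[
    [0,0,0,0.12,-0.16,0,0],
    [0,0,0,0.12,-0.16,0,0],
  ],
)

```text
clock: 26.6
eef_pos: [472.3, 42.8, 51.1]
tcp_rot: [-1.568, 0.927, -1.383]
contact_force: [-1.6, 7.6, -1.3]
opening: 0.0
```

Call:
jog_arm(
  series=[
    [0,0,0,0.12,-0.16,0,0],
    [0,0,0,0.12,-0.16,0,0],
  ],
)

```text
clock: 26.8
eef_pos: [473.0, 38.8, 51.1]
tcp_rot: [-1.568, 0.927, -1.384]
contact_force: [-1.5, 6.4, -0.2]
opening: -0.001
```

Call:
jog_arm(
  series=[
    [0,0,0,0.12,-0.16,0,0],
    [0,0,0,0.12,-0.16,0,0],
  ],
)

```text
clock: 27.0
eef_pos: [473.8, 34.9, 51.1]
tcp_rot: [-1.568, 0.927, -1.383]
contact_force: [-1.7, 8.8, 1.1]
opening: 0.001
```

Call:
jog_arm(
  series=[
    [0,0,0,0.12,-0.16,0,0],
    [0,0,0,0.12,-0.16,0,0],
  ],
)

```text
clock: 27.2
eef_pos: [474.4, 34.4, 50.8]
tcp_rot: [-1.563, 0.933, -1.381]
contact_force: [-23.1, 46.1, 20.2]
opening: 0.002
```

Call:
jog_arm(
  series=[
    [0,0,0,-0.12,0.16,0,0],
    [0,0,0,-0.18,0.24,0,0],
    [0,0,0,-0.3,0.4,0,0],
    [0,0,0,-0.6,0.8,0,0],
    [0,0,0,-1.2,1.6,0,0],
    [0,0,0,-1.2,1.6,0,0],
    [0,0,0,-3,1,0,0],
    [0,0,0,-3,0,0,0],
    [0,0,0,-3,0,0,0],
    [0,0,0,-3,0,0,0],
    [0,0,0,-3,0,0,0],
    [0,0,0,-3,0,0,0],
    [0,0,0,0,0,0,0],
    [0,0,0,0,0,0,0],
  ],
)

```text
clock: 28.6
eef_pos: [441.8, 204.8, 189.4]
tcp_rot: [-1.567, 0.927, -1.382]
contact_force: [-0.7, 3.9, -2.1]
opening: 0.0
```

```bash
python3 - <<'E'
from h import *
s,p,R=now(); print(s["clock"],p,s["contact_force"])
for n in ["scene","side"]:
    P,D=r.grab_frame(n); cv2.imwrite(f"pics/{n}9.png",cv2.resize(P[130:350,130:410],None,fx=2.7,fy=2.7)[:,:,::-1])
    H=cv2.cvtColor(P,cv2.COLOR_RGB2HSV); m=((H[...,0]<6)|(H[...,0]>174))&(H[...,1]>170)&(H[...,2]>50)
    k,l,st,c=cv2.connectedComponentsWithStats(m.astype(np.uint8))
    for i in range(1,k):
        if st[i,4]>15:
            z=np.median(D[l==i]);o,d=ray(n,*c[i]);X=dep(n,*c[i],z)+8.5*d/np.linalg.norm(d)
            for nm,kk in(("near",[468.4,58.9,142.7]),("far",[665.4,95.8,142])):
                q=X-np.array(kk)
                if abs(q@yf)<50: print(n,nm,st[i],c[i],"d xyz",q@xf,q@yf,q[2])
E
```

```text
28.6 [441.776 204.771 189.37 ] [-0.655  3.855 -2.088]
scene far [273 275  10  11  86] [277.895 280.291] d xyz 0.4337207078402827 0.6038897640281022 0.13741576599949212
side far [286 173   7   7  31] [289.323 176.452] d xyz 1.7411332221597602 -0.7186210073426945 -0.6903215200311195
side near [245 234  10  10  81] [249.457 238.457] d xyz 75.10549005496098 -7.16107093203431 -0.038041500042936605
```

View pics/scene9.png

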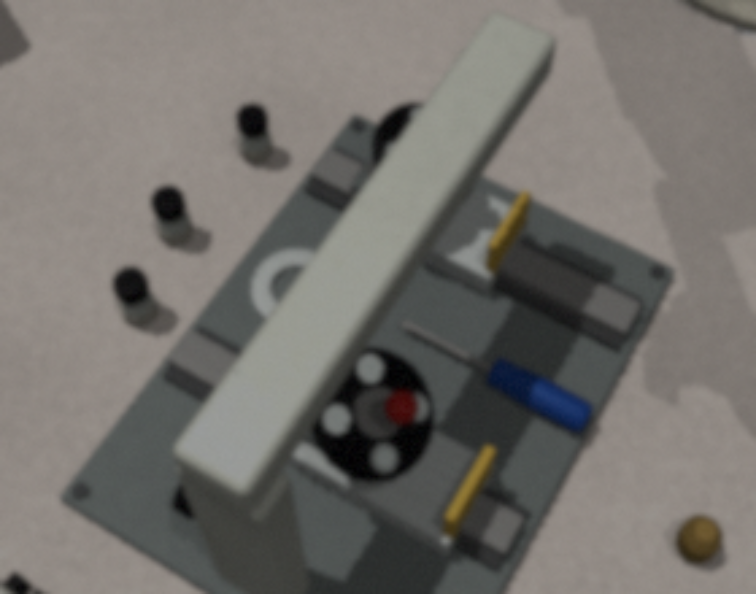

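View pics/side9.png

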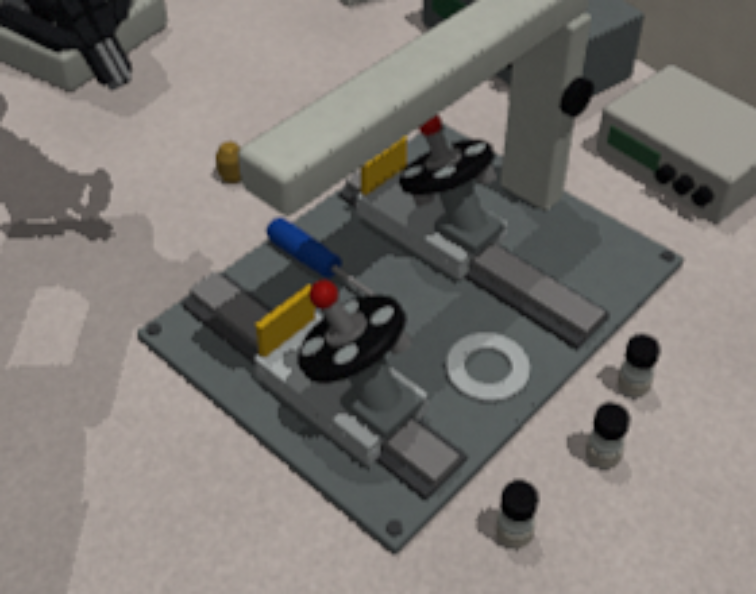

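```bash
python3 -c "
from rig import r
print(r.sign_off())"
```

```text
the job is handed in; nothing more can be done
None
```

The worn turret was the near one. I rocked it to both stops in the order asked, then pushed its carriage to the end stop. The job was handed in at about 29 s of the 66 s allowed.

- **Finding the worn one:** the far turret pushed back at about 2 N per mm, so it is sound. The near one moved freely.
- **Rocking:** I took the near turret to its stop away from the robot (11 N), then towards the robot. The first press towards the robot touched only with the fingertips, so I gripped deeper and repeated both sides, away (18 N) and then towards (13 N).
- **Pushing:** the carriage broke free at about 14 N. It then slid with 2 to 4 N until the force jumped suddenly to a net reading of about 50 N, with no further movement, which I took as the end stop. I backed off straight away.
- **Last check:** the near knob sits 75 mm further along +x, within the expected 60 to 90 mm, and still leans about 7 mm towards the robot. The far knob reads within 2 mm of its start. The ring, vials, barrel and screwdriver look untouched in the final pictures, and the arm is clear of everything.
- **Disagreement:** the fingertips touched the yellow plate roughly 10 to 18 mm later than my camera measurement predicted. The pictures showed the contact was central on the plate, so I carried on.
- **Possible concern:** the 50 N peak was taken at the fingertips. I assumed the 40 N limit covers only the arm and gripper body.

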